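# Slide a freezing cassette under the code reader bridge

## Robot

A 6-joint arm with a two-finger parallel gripper is mounted at the origin on the work surface. World frame = base frame: x ahead of the robot, y to its left, z up, the work surface at z = 0. Lengths are in mm, angles in rad, forces in N, time in s.
With the tool pointing down it reaches from about 300 to 775 mm from the base axis. Payload 14.6 kg.
Tool frame: the origin (TCP) lies between the finger pads; the fingertips stand 8 mm ahead of it and the grasp point (between the pads) lies 11 mm behind it; z points along the fingers, y is the direction in which the jaws open and shut (so a half turn about z gives the same grasp; the last joint's range is limited). The gripper opens to 94 mm and grips with 3 to 60 N. Pads are 16 mm wide; open, the fingers measure 119 mm over their backs; the gripper's body (75 mm by 177 mm) begins 78 mm behind the grasp point.
Start: joints at [1.272, 0.3, 1.521, -0, 1.321, -0.067], TCP at [126.349, 535.28, 213.446] pointing down, gripper open.
Joint ranges: [-3.03, 3.03], [-0.79, 2.21], [0.23, 2.52], [-1.04, 4.18], [0, 3.07], [-2.55, 2.55]. Speed limits (rad/s): [2.22, 2.22, 2.57, 3.14, 3.14, 3.14].

## Interface

Orientations are given as [roll, pitch, yaw] about the fixed x, y, z axes, in that order (R = Rz(yaw) Ry(pitch) Rx(roll)).
In Python, from cell import manip gives the robot as it stands. The module is installed in compiled form; this text tells all that it offers.
- The arm moves only by the tool send_rows, never from a script. Its argument "series" is a list that holds one entry, the list of rows, each a list of 5 numbers: the opening, from 0 (shut) to 1 (fully open), then the shift along the tool's x, y, z in mm, then the turn about the tool's z in degrees. In form: [[[gripper, dx, dy, dz, roll], ...]]. A call has 1 to 10 rows; each row is the pose to reach, as a shift and turn from the pose commanded when the call began, along the tool's axes at that moment; what a row does not reach only later rows make up. A row lasts 1/10 s, in which the tool goes at most 50 mm and 8.59 degrees, less where a joint would pass 70% of its speed; a pose out of reach is approached as far as the arm can. A call with a gripper value outside its range is refused whole. The fingers move at their own pace and stop on an object; "newtons" is the grip in N (left out, the last holds). Time passes only in rows, so rows that repeat a pose let the fingers close. It gives the time, the measured TCP pose, the force and the opening at its end, in the units of the state.
- manip.read_state(): the state, without advancing time (a new reading comes with each control period).
- manip.camera(name): name is "side" or "top"; returns a dict with "img" (400x640x3 uint8, red, green, blue), "vfov" (degrees; the focal length in pixels is half the picture's height over the tangent of half this angle, whatever the lens; pixels are square), "cx", "cy" (the principal point, pixels), "pose" (4x4, takes a point from camera to world coordinates). Camera axes: x right, y down, z forward; pixel columns grow to the right and rows downward; lengths in mm; the calibration is good to about 2 mm. A picture is of the moment at which its call begins. There is no depth.
- manip.sign_off(): hands the job in, once; it reports no verdict.
Trained networks look in a picture, given as the dict that the camera call returned (one of the last four; its "shot" number tells which), for a name from the list of things; names that differ only in an ending like _2 or _b are one class to them, and where a whole thing is asked for, a point or a joint stands for the part that bears it (a point fixed in the world has none). Each returns a list of dicts, best first, with "conf" (0 to 1); they miss things now and then, are a little off and sometimes report something else, mostly with a low value. They report only what shows in the picture. A call takes as long as a camera call.
- manip.find_in(target, picture): "rect" ([left, top, width, height] in pixels, round what is visible of it).
- manip.silhouettes(target, picture): "pixels" (400x640 bool, what is visible of it) and "rect" ([left, top, width, height] in pixels, round what is visible of it).
The state is a dict: "clock": time; "joints": joint angles; "qd": joint speeds; "effort": joint torques, N m; "eef_pos": TCP position; "eef_rot": TCP orientation; "wrist_force": force on the tool from outside, world axes, zero at the start; "moment": the same for the moment, N m; "finger_gap": finger opening in mm.
Only numpy, scipy, OpenCV 4.12 (cv2) and the standard library are available. Lean on these libraries where they do the work, as an engineer would, in place of code of your own. Each camera call takes 0.05 s, during which the arm holds its last target. There are 200 camera calls.

## Task

Push the flat blue-topped freezing cassette along the bench with your fingertips, in through the orange flared entry and under the low reader bridge, until its leading edge rests squarely against the end stop, without lifting or tipping it. Only then press the blue scan button on the bridge right down and let it come up again. Grasp nothing, and leave the vial, the temperature logger and the roll of tape where they are.

Things in the scene. Friction and masses are not known exactly. Their poses are not given: they have to be found in the camera images.
- cassette: flat closed metal freezing cassette, blue top with a white code patch in the middle and a bare metal panel at its -y end, 92 (x) by 140 (y) by 18 mm high, 0.25 to 0.5 kg, loose on the bench; origin at the centre of its underside, z up. It starts outside the entry of the bridge, a little off line and askew, its +y end (leading edge) towards the bridge. Too wide to grasp
- bridge: fixed code reader bridge, origin on the bench under its beam's middle; cassettes go in along its +y. White beam, x -92 to +118, y -25 to +25, underside 25, top 57 mm up. Under it a channel on the bare bench between walls 25 mm high, inside x -51 to +51, y -25 to +77 mm; orange guides 20 mm high flare from its mouth (100 mm wide) out to y = -62 mm, 136 mm apart there
- stop (a point): centre of the end stop's face at bench height, at the channel's far end (bridge x = 0, y = +65 mm, same axes); stop 25 mm high. With the cassette home its origin is 70 mm before this point along -y, its rear edge 140 mm before it, 50 mm short of the beam's near face
- scan_top (a point): centre of the top of the blue round scan button, 32 mm across, on a black housing on top of the bridge's beam at its +x end (bridge x = +93 mm, y = 0); it is pressed straight down
- scan (a joint): travel of the scan button: 0 up, 0.006 m right down; a spring, 4 N when right down, lifts it again
- vial: bystander: small amber jar with a white cap, 30 mm across, 50 mm high; origin at the centre of its underside
- logger: bystander: orange temperature logger, a box 45 (x) by 70 (y) by 22 mm high; origin at the centre of its underside
- tape: bystander: green roll of tape lying flat, a ring 60 mm across, 24 mm high; origin at the centre of its underside

How it is judged:
By the outcome, as a careful person would: the job done as asked, in the order asked, and still so for the second after the job is handed in, with the robot touching nothing.
It also fails if it takes over 64 s, if anything falls off the work surface, if the arm or the gripper's body presses on something with over 40 N, if the wrist force passes 120 N, or if a joint passes its speed limit or range.

## Working session

There is one attempt and no reset: what is moved stays moved. The work goes in short steps, Python scripts to look and compute and a tool call to move; the robot and the scene stay as the last step left them, time stands still between calls to the robot, and variables do not carry over. Pictures are saved under pics/ and viewed, about 8 in all and at most 12, crops included, and the job is handed in when it is done.

Besides the shell and the picture viewer there is one more tool, called after "Request:" as name(argument=value, ...) on one line, values as JSON. send_rows: Moves the arm, as the interface text tells. Its arguments: {"type":"object","properties":{"series":{"type":"array"},"newtons":{"type":"number"}},"required":["series"]}

```bash
mkdir -p pics; cat > h.py <<'E'
import numpy as np, cv2
from cell import manip
def ray(p,c):
    f=200/np.tan(np.radians(c['vfov'])/2)
    return f
def toworld(c,uv,z):
    f=ray(0,c);P=np.array(c['pose']);uv=np.atleast_2d(uv).astype(float)
    d=np.c_[(uv[:,0]-c['cx'])/f,(uv[:,1]-c['cy'])/f,np.ones(len(uv))]@P[:3,:3].T
    o=P[:3,3]; return o+d*((z-o[2])/d[:,2])[:,None]
def proj(c,X):
    f=ray(0,c);P=np.array(c['pose']);q=(np.atleast_2d(X)-P[:3,3])@P[:3,:3]
    return np.c_[c['cx']+f*q[:,0]/q[:,2],c['cy']+f*q[:,1]/q[:,2]]
def save(c,n,img=None):
    cv2.imwrite('pics/'+n+'.png',(c['img'] if img is None else img)[:,:,::-1])
E
python3 - <<'E'
from h import *
s=manip.read_state();print({k:np.round(v,3) for k,v in s.items()})
ims=[]
for n in('top','side'):
    c=manip.camera(n);ims.append(c['img']);print(n,c['vfov'],c['cx'],c['cy'],np.round(c['pose'],3).tolist(),c.keys())
    for t in('cassette','bridge','scan_top','vial','logger','tape'):
        for r in manip.silhouettes(t,c)[:1]:
            m=r['pixels'].astype(np.uint8);k=max(cv2.findContours(m,0,2)[0],key=cv2.contourArea)
            box=cv2.minAreaRect(k);M=k.reshape(-1,2).mean(0)
            z={'cassette':18,'bridge':57,'scan_top':75,'vial':50,'logger':22,'tape':24}[t]
            print(t,round(r['conf'],2),r['rect'],np.round(cv2.boxPoints(box)).tolist(),np.round(toworld(c,cv2.boxPoints(box),z)[:,:2]).tolist())
    save(c,n+'0')
E
```

```text
{'clock': np.float64(0.0), 'joints': array([ 1.272,  0.3  ,  1.522, -0.   ,  1.321, -0.067]), 'qd': array([-0.001, -0.   ,  0.   ,  0.001,  0.001,  0.   ]), 'effort': array([ 1.0000e-03, -5.3181e+01, -3.5273e+01,  7.1000e-02,  2.4000e-02,
       -0.0000e+00]), 'eef_pos': array([126.283, 535.036, 212.895]), 'eef_rot': array([-3.14, -0.  ,  2.91]), 'wrist_force': array([0.476, 0.462, 0.341]), 'moment': array([ 0.068, -0.016, -0.017]), 'finger_gap': np.float64(93.854)}
top 55.37591243091533 313.39941591907757 199.09225387772847 [[-0.0, -0.995, 0.097, 487.741], [-1.0, -0.003, -0.03, 130.541], [0.03, -0.097, -0.995, 723.789], [0.0, 0.0, 0.0, 1.0]] dict_keys(['img', 'vfov', 'cx', 'cy', 'pose', 'shot'])
cassette 0.9 [363.4, 189.7, 83.6, 70.5] [[361.0, 236.0], [377.0, 188.0], [449.0, 212.0], [433.0, 260.0]] [[489.0, 21.0], [578.0, -10.0], [533.0, -146.0], [444.0, -113.0]]
bridge 0.98 [246.4, 160.6, 77.0, 124.5] [[241.0, 164.0], [317.0, 160.0], [323.0, 280.0], [247.0, 284.0]] [[615.0, 238.0], [623.0, 105.0], [413.0, 94.0], [407.0, 224.0]]
scan_top 0.83 [275.9, 164.1, 18.5, 17.4] [[276.0, 165.
[... 999 characters left out ...]
, -149.0], [440.0, -121.0]]
bridge 0.62 [242.6, 174.0, 114.9, 88.3] [[236.0, 212.0], [343.0, 162.0], [370.0, 218.0], [263.0, 269.0]] [[404.0, 192.0], [645.0, 225.0], [597.0, 59.0], [395.0, 50.0]]
scan_top 0.78 [330.3, 173.3, 16.6, 11.8] [[331.0, 172.0], [347.0, 172.0], [347.0, 185.0], [331.0, 185.0]] [[594.0, 186.0], [620.0, 171.0], [599.0, 138.0], [574.0, 152.0]]
vial 0.68 [247.8, 163.1, 17.7, 27.7] [[247.0, 162.0], [262.0, 161.0], [264.0, 187.0], [250.0, 189.0]] [[478.0, 332.0], [505.0, 321.0], [476.0, 239.0], [450.0, 249.0]]
logger 0.77 [191.4, 248.6, 49.4, 40.1] [[191.0, 265.0], [212.0, 243.0], [243.0, 274.0], [222.0, 296.0]] [[302.0, 147.0], [348.0, 176.0], [370.0, 84.0], [327.0, 62.0]]
```

View pics/top0.png

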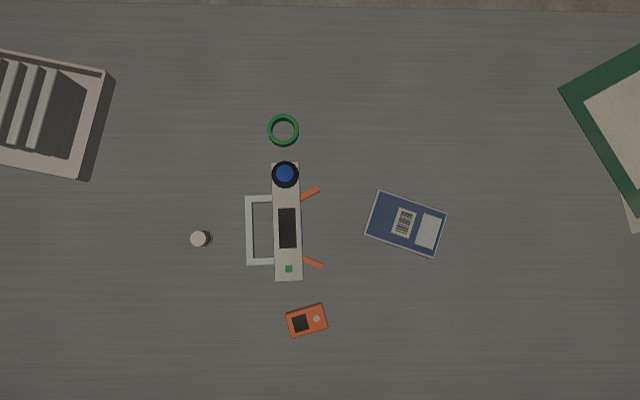

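View pics/side0.png

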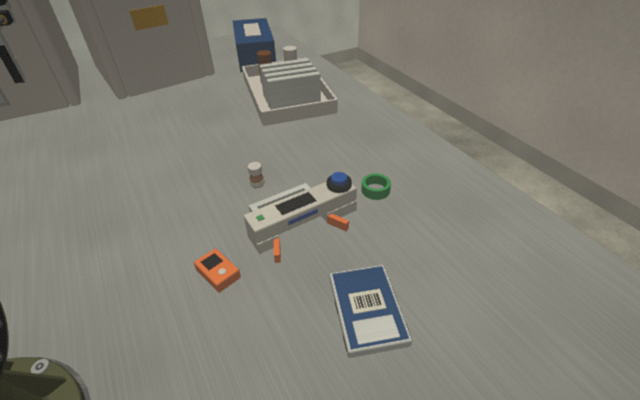

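```bash
cat >> h.py <<'E'
from scipy.optimize import minimize
def box(x0,x1,y0,y1,z0,z1): return np.array([[x,y,z] for x in(x0,x1) for y in(y0,y1) for z in(z0,z1)],float)
def guide(s): return np.array([[s*a,b,z] for a,b in((50,-25),(58,-25),(68,-62),(76,-62)) for z in(0,20)],float)
MODEL={'cassette':[box(-46,46,-70,70,0,18)],
'bridge':[box(-92,118,-25,25,25,57),box(-59,-51,-25,77,0,25),box(51,59,-25,77,0,25),box(-59,59,65,77,0,25),guide(1),guide(-1),box(75,111,-18,18,57,75)],
'beam':[box(-92,118,-25,25,25,57)],'logger':[box(-22.5,22.5,-35,35,0,22)]}
def place(X,p):
    a=p[2];R=np.array([[np.cos(a),-np.sin(a),0],[np.sin(a),np.cos(a),0],[0,0,1]]);return X@R.T+[p[0],p[1],0]
def render(c,name,p,S=4):
    m=np.zeros((400*S,640*S),np.uint8)
    for b in MODEL[name]:
        q=proj(c,place(b,p));cv2.fillConvexPoly(m,cv2.convexHull(((q+.5)*S-.5).round().astype(np.int32)),1)
    return m
def fit(name,views,p0,S=4):
    ms=[(c,np.kron(m,np.ones((S,S),np.uint8))) for c,m in views]
    def cost(v):
        p=[v[0],v[1],v[2]/100];t=0
        for c,m in ms:
            r=render(c,name,p,S);t+=1-(r&m).sum()/max(1,(r|m).sum())
        return t/len(ms)
    v0=np.array([p0[0],p0[1],p0[2]*100.])
    sim=np.vstack([v0,v0+[10,0,0],v0+[0,10,0],v0+[0,0,8]])
    r=minimize(cost,v0,method='Nelder-Mead',options=dict(initial_simplex=sim,xatol=.1,fatol=1e-4))
    return np.array([r.x[0],r.x[1],r.x[2]/100]),r.fun
def look(name,p0,cams=('top','side'),cs=None):
    cs=cs or [manip.camera(n) for n in cams];v=[]
    for c in cs:
        s=manip.silhouettes(name,c)
        if s: v.append((c,s[0]['pixels'].astype(np.uint8)))
    for k in range(len(v)): 
        if len(v)>1: print(name,cams[k],*fit(name,[v[k]],p0))
    r=fit(name,v,p0);print(name,'all',r);return r[0]
def outline(img,c,name,p,x0,y0,w,h,S):
    o=cv2.resize(img[y0:y0+h,x0:x0+w],None,fx=S,fy=S,interpolation=cv2.INTER_CUBIC)
    for b in MODEL[name]:
        pass
    return o
def overlay(c,items,x0,y0,w,h,S):
    o=cv2.resize(c['img'][y0:y0+h,x0:x0+w],None,fx=S,fy=S,interpolation=cv2.INTER_CUBIC)
    for name,p in items:
        for b in MODEL[name]:
            q=cv2.convexHull((((proj(c,place(b,p))-[x0,y0])+.5)*S-.5).round().astype(np.int32));cv2.polylines(o,[q],True,(255,0,255),1)
    return o
E
python3 - <<'E'
from h import *
cs=[manip.camera(n) for n in('top','side')]
pb=look('bridge',[500,160,0.03],cs=cs)
pc=look('cassette',[511,-62,0.32],cs=cs)
o=[overlay(cs[0],[('bridge',pb),('cassette',pc)],230,150,240,140,3),overlay(cs[1],[('bridge',pb),('cassette',pc)],200,160,240,200,3)]
save(None,'ov0',cv2.resize(np.vstack(o)[:,:],None,fx=.58,fy=.58))
E
```

```text
bridge top [5.01882825e+02 1.56316492e+02 4.36149981e-02] 0.09423433800473535
bridge side [5.03922927e+02 1.60309972e+02 3.83084738e-02] 0.12758018820196293
bridge all (array([5.02289038e+02, 1.56522034e+02, 4.05987050e-02]), np.float64(0.12047084194729313))
cassette top [ 5.10790702e+02 -6.28236175e+01 -3.24429398e-01] 0.024740557597839885
cassette side [ 5.13479120e+02 -5.99753378e+01 -3.37847315e-01] 0.03157508401289155
cassette all (array([ 5.11925284e+02, -6.20630633e+01, -3.25711622e-01]), np.float64(0.0420095024031949))
```

View pics/ov0.png

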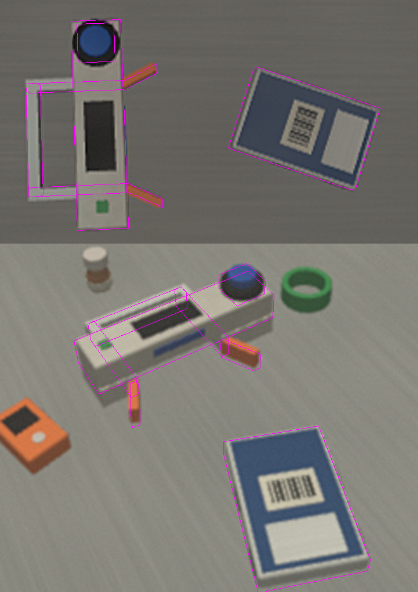

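Request:
send_rows(series=[[[0,-33,-37,0,8],[0,-66,-74,0,16],[0,-99,-111,0,24],[0,-132,-148,0,32],[0,-165,-185,0,40],[0,-198,-222,0,48],[0,-231,-259,0,56],[0,-264,-296,0,64],[0,-297,-333,0,72],[0,-330,-370,0,74.5]]], newtons=20)

```text
clock: 2.0
eef_pos: [363.1, 97.4, 213.9]
eef_rot: [3.14, -0.0, 1.604]
wrist_force: [0.3, 1.8, -1.1]
finger_gap: 17.3
```

Request:
send_rows(series=[[[0,-45,22,0,0],[0,-90,45,0,0],[0,-134,67,0,0],[0,-179,90,0,0],[0,-224,112,0,0],[0,-268,135,20,0],[0,-268,135,70,0],[0,-268,135,120,0],[0,-268,135,165,0],[0,-268,135,198,0]]])

```text
clock: 3.0
eef_pos: [506.7, -162.9, 12.5]
eef_rot: [-3.139, -0.001, 1.609]
wrist_force: [-0.1, -0.0, -0.5]
finger_gap: 0.6
```

```bash
python3 - <<'E'
from h import *
s=manip.read_state();print(s['clock'],s['eef_pos'],s['eef_rot'],s['wrist_force'])
cs=[manip.camera(n) for n in('top','side')]
pc=look('cassette',[512,-62,-0.32],cs=cs)
save(None,'a1',np.vstack([cs[0]['img'][130:330,200:520],cs[1]['img'][140:400,200:520]]))
E
```

```text
3.0 [ 506.66956937 -162.89235093   12.49172026] [-3.13921697e+00 -1.07034518e-03  1.60928416e+00] [-0.05948862 -0.00315962 -0.54665939]
cassette top [ 5.11191101e+02 -6.30335219e+01 -3.33617970e-01] 0.04308735383708362
cassette side [529.51532706  -3.58270545  -0.57110792] 0.5485591566890782
cassette all (array([ 5.11731847e+02, -6.17871064e+01, -3.39605277e-01]), np.float64(0.33558144073657337))
```

View pics/a1.png

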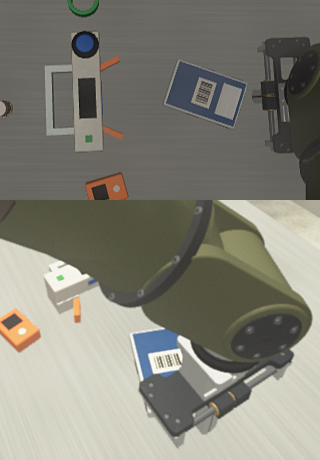

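Request:
send_rows(series=[[[0,8,2,0,0],[0,14,4,0,0],[0,17,7,0,0],[0,20,10,0,0],[0,23,13,0,0],[0,26,16,0,0],[0,29,19,0,0],[0,32,22,0,0],[0,32,22,0,0]]])

```text
clock: 4.1
eef_pos: [528.8, -129.9, 15.3]
eef_rot: [-3.141, -0.0, 1.61]
wrist_force: [-0.3, -1.1, -0.1]
finger_gap: 0.2
```

```bash
python3 - <<'E'
from h import *
s=manip.read_state();print(s['clock'],s['eef_pos'],s['eef_rot'],s['wrist_force'])
pc=look('cassette',[512,-52,-0.25],cams=['top'])
E
```

```text
4.1 [ 528.79096438 -129.87572831   15.30338803] [-3.14146599e+00 -2.72984676e-04  1.60990284e+00] [-0.34042327 -1.11729    -0.11237504]
cassette all (array([ 5.12932593e+02, -4.57861469e+01, -1.29546382e-01]), np.float64(0.03918627079246273))
```

Request:
send_rows(series=[[[0,3,2,0,0],[0,6,4,0,0],[0,8,6,0,0],[0,11,8,0,0],[0,13,9,0,0],[0,13,9,0,0]]])

```text
clock: 4.8
eef_pos: [537.2, -116.7, 15.4]
eef_rot: [3.142, -0.0, 1.61]
wrist_force: [0.0, 0.1, -0.5]
finger_gap: 0.5
```

```bash
python3 - <<'E'
from h import *
s=manip.read_state();print(s['clock'],s['eef_pos'],s['eef_rot'],s['wrist_force'])
c=manip.camera('top')
pc=look('cassette',[512,-32,0.0],cams=['top'],cs=[c])
for n in('bridge','beam'):
  look(n if n=='bridge' else 'bridge',[502,157,.04],cams=['top'],cs=[c])
E
```

```text
4.8 [ 537.15708192 -116.69576951   15.43517144] [ 3.14158837e+00 -1.42849501e-04  1.60982481e+00] [ 0.04815691  0.10053476 -0.47369464]
cassette all (array([ 5.13047097e+02, -3.73150241e+01, -9.74468664e-04]), np.float64(0.027057311406255113))
bridge all (array([5.01616073e+02, 1.56320630e+02, 4.54971142e-02]), np.float64(0.08729266987693951))
bridge all (array([5.01616073e+02, 1.56320630e+02, 4.54971142e-02]), np.float64(0.08729266987693951))
```

Request:
send_rows(series=[[[0.64,-8,-2,0,0],[0.64,-16,-8,0,0],[0.64,-16,-16,0,0],[0.64,-16,-24,0,0],[0.64,-16,-24,0,0],[0.64,-16,-24,0,0],[0.64,-16,-24,0,0],[0.64,-16,-24,0,0],[0.64,-12,-24,0,0],[0.64,-7,-24,0,0]]])

```text
clock: 6.0
eef_pos: [513.4, -124.6, 15.4]
eef_rot: [-3.142, -0.0, 1.609]
wrist_force: [0.3, 0.5, 0.6]
finger_gap: 60.2
```

Request:
send_rows(series=[[[0.64,5,0,0,0],[0.64,10,0,0,0],[0.64,15,0,0,0],[0.64,20,-0.5,0,0],[0.64,25,-1,0,0],[0.64,30,-1.5,0,0],[0.64,35,-2,0,0],[0.64,40,-2.5,0,0],[0.64,45,-3,0,0],[0.64,45,-3,0,0]]])

```text
clock: 7.0
eef_pos: [508.4, -79.4, 15.4]
eef_rot: [-3.141, -0.0, 1.61]
wrist_force: [1.0, 0.0, -0.4]
finger_gap: 60.0
```

```bash
python3 - <<'E'
from h import *
s=manip.read_state();print(s['clock'],s['eef_pos'],s['eef_rot'],s['wrist_force'],s['finger_gap'])
c=manip.camera('top')
pc=look('cassette',[512,-5,0.03],cams=['top'],cs=[c])
save(None,'b1',overlay(c,[('cassette',pc),('bridge',[501.8,156.5,.044])],230,150,220,140,3))
E
```

```text
7.0 [508.44143452 -79.41255888  15.43231214] [-3.14137489e+00 -2.88591487e-04  1.61005729e+00] [ 0.95562446  0.01182027 -0.41797921] 60.024353878637896
cassette all (array([5.05462540e+02, 7.95498034e-01, 4.32159663e-02]), np.float64(0.021891975661082252))
```

View pics/b1.png

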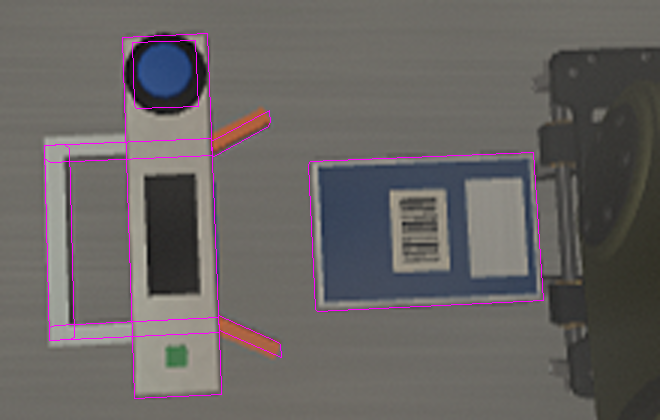

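Request:
send_rows(series=[[[0.64,5,0.5,0,0],[0.64,10,1,0,0],[0.64,15,1.5,0,0],[0.64,20,2,0,0],[0.64,25,2.5,0,0],[0.64,30,3,0,0],[0.64,35,3,0,0],[0.64,40,3,0,0],[0.64,45,3,0,0],[0.64,45,3,0,0]]])

```text
clock: 8.1
eef_pos: [509.8, -34.3, 15.4]
eef_rot: [-3.142, -0.0, 1.61]
wrist_force: [-0.8, 0.3, -0.3]
finger_gap: 60.1
```

```bash
python3 - <<'E'
from h import *
s=manip.read_state();print(s['clock'],s['eef_pos'],s['eef_rot'],s['wrist_force'],s['finger_gap'])
c=manip.camera('top')
pc=look('cassette',[506,45,0.04],cams=['top'],cs=[c])
print(501.8+.044*(156.5-pc[1]))
E
```

```text
8.1 [509.78209892 -34.34343674  15.43944927] [-3.14151412e+00 -2.74708223e-04  1.60998639e+00] [-0.81070146  0.2770537  -0.31509105] 60.06614931042432
cassette all (array([5.06314251e+02, 4.53777482e+01, 3.88876053e-02]), np.float64(0.036534274592597504))
506.68937907943615
```

Request:
send_rows(series=[[[0.64,6,0,0,0],[0.64,12,0,0,0],[0.64,18,0,0,0],[0.64,24,0,0,0],[0.64,30,0,0,0],[0.64,36,0,0,0],[0.64,42,0,0,0],[0.64,48,0,0,0],[0.64,54,0,0,0],[0.64,60,0,0,0]]])

```text
clock: 9.2
eef_pos: [507.5, 25.4, 15.5]
eef_rot: [3.142, 0.0, 1.61]
wrist_force: [0.0, -2.3, 1.3]
finger_gap: 60.3
```

Request:
send_rows(series=[[[0.64,5,0,0,0],[0.64,10,0,0,0],[0.64,15,0,0,0],[0.64,20,0,0,0],[0.64,25,0,0,0],[0.64,30,0,0,0],[0.64,34,0,0,0],[0.64,37,0,0,0],[0.64,40,0,0,0],[0.64,40,0,0,0]]])

```text
clock: 10.2
eef_pos: [505.9, 65.3, 15.4]
eef_rot: [-3.142, -0.0, 1.61]
wrist_force: [-0.4, -0.6, 0.8]
finger_gap: 60.4
```

```bash
python3 - <<'E'
from h import *
s=manip.read_state();print(s['clock'],s['eef_pos'],s['eef_rot'],s['wrist_force'],s['finger_gap'])
c=manip.camera('top')
save(None,'c1',overlay(c,[('bridge',[501.8,156.5,.044]),('cassette',[502.0,151.5,.044])],230,150,220,140,3))
E
```

```text
10.2 [505.90239496  65.30683523  15.4227886 ] [-3.14150408e+00 -2.94912449e-04  1.60964961e+00] [-0.42425592 -0.56941455  0.84348036] 60.383489808670085
```

View pics/c1.png

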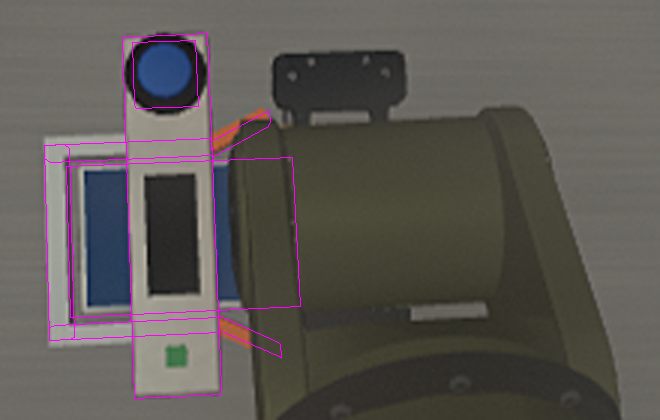

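Request:
send_rows(series=[[[0.64,2,0,0,0],[0.64,4,0,0,0],[0.64,5,0,0,0],[0.64,6,0,0,0],[0.64,6,0,0,0]]])

```text
clock: 10.75
eef_pos: [505.7, 71.1, 15.4]
eef_rot: [-3.141, -0.0, 1.61]
wrist_force: [-0.6, -0.1, -0.1]
finger_gap: 59.8
```

Request:
send_rows(series=[[[0.64,0.5,0,0,0],[0.64,1,0,0,0],[0.64,1.5,0,0,0],[0.64,1.5,0,0,0]]])

```text
clock: 11.15
eef_pos: [505.8, 72.0, 15.4]
eef_rot: [3.141, 0.001, 1.61]
wrist_force: [1.8, -5.7, -1.3]
finger_gap: 60.3
```

Request:
send_rows(series=[[[0.64,0.5,0,0,0],[0.64,1,0,0,0],[0.64,1,0,0,0],[0.64,1,0,0,0]]])

```text
clock: 11.55
eef_pos: [506.0, 72.2, 15.5]
eef_rot: [3.141, 0.002, 1.61]
wrist_force: [3.0, -12.0, -2.1]
finger_gap: 60.2
```

```bash
python3 - <<'E'
from h import *
s=manip.read_state();print(s['clock'],s['eef_pos'],s['wrist_force'],s['moment'])
c=manip.camera('top');save(None,'d1',overlay(c,[],240,180,70,80,8))
E
```

```text
11.55 [505.98790928  72.17717389  15.49376034] [  2.97506383 -12.02285787  -2.14310667] [-2.52118732 -0.32143285  0.2607355 ]
```

View pics/d1.png

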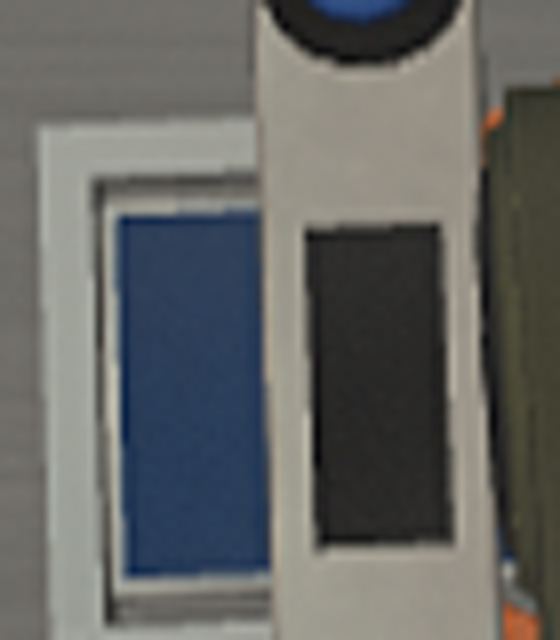

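Request:
send_rows(series=[[[0.64,0.3,0,0,-0.4],[0.64,0.5,0,0,-0.8],[0.64,0.5,0,0,-1.2],[0.64,0.5,0,0,-1.2],[0.64,0.5,0,0,-1.2]]])

```text
clock: 12.1
eef_pos: [506.5, 72.1, 15.7]
eef_rot: [3.14, 0.002, 1.629]
wrist_force: [4.2, -19.1, -2.3]
finger_gap: 60.3
```

```bash
python3 - <<'E'
from h import *
s=manip.read_state();print(s['clock'],s['eef_pos'],s['eef_rot'],s['wrist_force'],s['moment'])
c=manip.camera('top');save(None,'d2',overlay(c,[],240,180,70,80,8))
E
```

```text
12.1 [506.47781047  72.06319338  15.65567299] [3.13994895e+00 2.33280219e-03 1.62922786e+00] [  4.15644463 -19.14652092  -2.3122161 ] [-3.63051528 -0.82770573 -0.7376659 ]
```

View pics/d2.png

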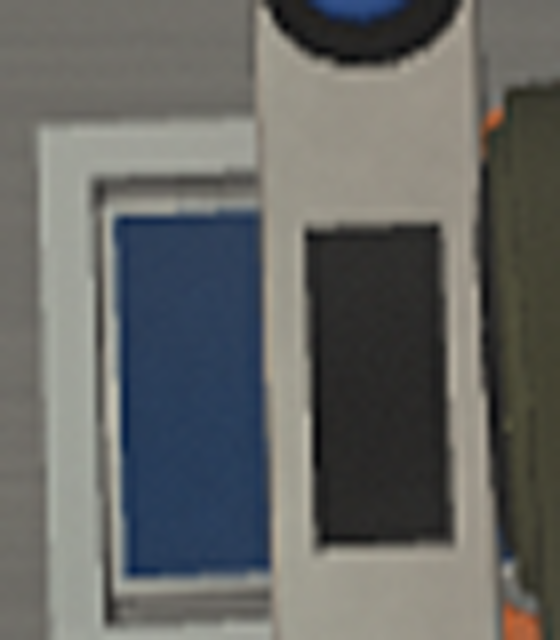

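Request:
send_rows(series=[[[0.64,-4,0,0,0],[0.64,-12,0,0,0],[0.3,-30,0,0,0],[0,-60,0,-10,0],[0,-100,0,-50,0],[0,-140,0,-90,0],[0,-180,0,-120,0],[0,-210,0,-130,0],[0,-210,0,-130,0]]])

```text
clock: 13.05
eef_pos: [519.1, -139.8, 148.3]
eef_rot: [3.137, 0.002, 1.627]
wrist_force: [-0.6, 0.8, 0.2]
finger_gap: 7.8
```

```bash
python3 - <<'E'
from h import *
from scipy.optimize import least_squares
s=manip.read_state();print(s['clock'],s['eef_pos'],s['eef_rot'],s['wrist_force'])
ct,cd=[manip.camera(n) for n in('top','side')]
uv=[]
for c in(ct,cd):
    r=manip.find_in('scan_top',c);print(r[:1])
    h=cv2.cvtColor(c['img'],cv2.COLOR_RGB2HSV)
    x,y,w,hh=r[0]['rect'] if r else (0,0,0,0)
    m=np.zeros((400,640),bool);m[int(y)-4:int(y+hh)+5,int(x)-4:int(x+w)+5]=1
    m&=(h[...,0]>100)&(h[...,0]<130)&(h[...,1]>120)&(h[...,2]>60)
    v,u=np.nonzero(m);uv.append([u.mean(),v.mean()]);print(len(u),u.min(),u.max(),v.min(),v.max(),uv[-1])
f=lambda X:np.r_[proj(ct,X)[0]-uv[0],proj(cd,X)[0]-uv[1]]
r=least_squares(f,[595,160,75]);print(r.x,r.fun)
m=[(c,manip.silhouettes('bridge',c)) for c in(ct,cd)]
print([len(k) for _,k in m]);
save(None,'e1',np.vstack([overlay(ct,[('bridge',[501.8,156.5,.044]),('cassette',[502.0,151.5,.044])],240,150,130,140,4)[:,:],overlay(cd,[('bridge',[501.8,156.5,.044])],235,160,130,110,4)])[:,:].copy() if 0 else np.hstack([overlay(ct,[],240,150,100,140,4),overlay(cd,[],290,150,100,140,4)]))
E
```

```text
13.05 [ 519.05345131 -139.83768746  148.27549816] [3.13700511e+00 2.06564705e-03 1.62692705e+00] [-0.59052599  0.83536717  0.21353299]
[{'rect': [276.4, 166.5, 18.2, 15.7], 'conf': 0.82}]
263 276 293 164 182 [np.float64(284.3384030418251), np.float64(172.96577946768062)]
[{'rect': [332.7, 172.3, 17.1, 13.5], 'conf': 0.72}]
118 331 346 173 181 [np.float64(338.5762711864407), np.float64(177.0)]
[595.19382518 160.54442741  79.75548966] [ 0.02821121 -0.0590212  -0.07008725  0.01095238]
[1, 2]
```

View pics/e1.png

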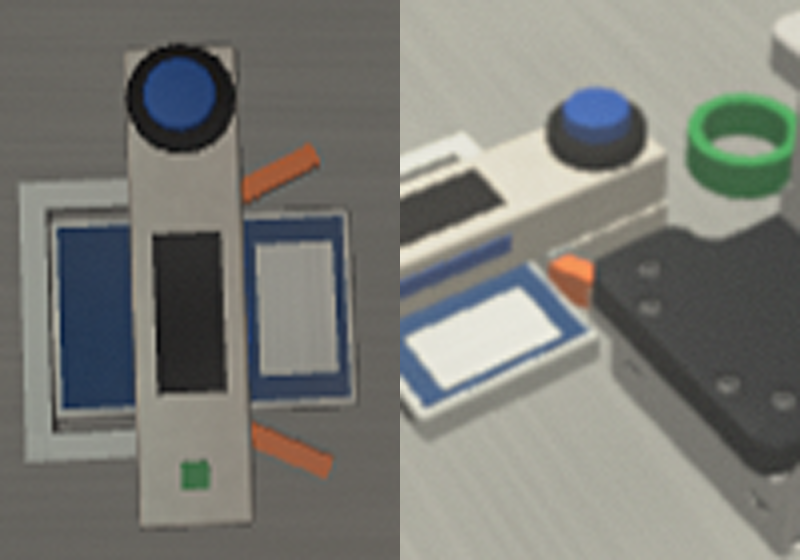

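Request:
send_rows(series=[[[0,42,13,0,0],[0,84,27,0,0],[0,126,40,0,0],[0,168,54,0,0],[0,211,67,0,0],[0,253,81,0,0],[0,295,94,0,0],[0,295,94,20,0],[0,295,94,43,0],[0,295,94,43,0]]])

```text
clock: 14.35
eef_pos: [592.3, 165.2, 98.9]
eef_rot: [-3.136, 0.001, 1.632]
wrist_force: [0.3, -0.3, -0.5]
finger_gap: 0.4
```

Request:
send_rows(series=[[[0,0,0,0,0],[0,0,0,0,0],[0,0,0,0,0]]])

```text
clock: 14.65
eef_pos: [594.8, 164.3, 103.7]
eef_rot: [3.14, -0.0, 1.63]
wrist_force: [0.4, 0.1, -0.4]
finger_gap: 0.4
```

Request:
send_rows(series=[[[0,-3.7,0,0,0],[0,-3.7,0,6,0],[0,-3.7,0,12,0],[0,-3.7,0,15,0],[0,-3.7,0,17,0],[0,-3.7,0,19,0],[0,-3.7,0,19,0],[0,-3.7,0,19,0]]])

```text
clock: 15.45
eef_pos: [594.6, 160.7, 83.7]
eef_rot: [3.141, 0.0, 1.631]
wrist_force: [-2.6, -1.3, 2.4]
finger_gap: 1.1
```

Request:
send_rows(series=[[[0,0,0,1,0],[0,0,0,2,0],[0,0,0,3,0],[0,0,0,3,0],[0,0,0,3,0]]])

```text
clock: 15.95
eef_pos: [594.8, 160.7, 81.2]
eef_rot: [3.141, -0.0, 1.631]
wrist_force: [-4.1, -0.9, 10.2]
finger_gap: 0.6
```

Request:
send_rows(series=[[[0,0,0,1,0],[0,0,0,2,0],[0,0,0,2,0],[0,0,0,2,0]]])

```text
clock: 16.35
eef_pos: [594.9, 160.8, 80.8]
eef_rot: [3.14, -0.0, 1.631]
wrist_force: [-12.3, -2.0, 25.0]
finger_gap: 0.6
```

Request:
send_rows(series=[[[0,0,0,-5,0],[0,0,0,-15,0],[0,0,0,-40,0],[0,0,0,-80,0],[0,-45,0,-110,0],[0,-90,-15,-110,0],[0,-135,-30,-110,0],[0,-180,-45,-110,0],[0,-225,-60,-110,0],[0,-260,-70,-110,0]]])

```text
clock: 17.35
eef_pos: [539.3, -105.3, 188.8]
eef_rot: [3.141, 0.0, 1.63]
wrist_force: [1.0, 0.2, -0.4]
finger_gap: 0.2
```

Request:
send_rows(series=[[[0,0,0,0,0],[0,0,0,0,0],[0,0,0,0,0]]])

```text
clock: 17.65
eef_pos: [540.4, -102.3, 188.5]
eef_rot: [-3.142, -0.0, 1.631]
wrist_force: [-0.4, -0.0, 0.8]
finger_gap: 0.5
```

```bash
python3 - <<'E'
from h import *
s=manip.read_state();print(s['clock'],s['eef_pos'],s['wrist_force'])
ct,cd=[manip.camera(n) for n in('top','side')]
for t,z in(('vial',50),('logger',22),('tape',24)):
    for c in(ct,cd):
        r=manip.find_in(t,c); print(t,r[0]['rect'] if r else None)
save(None,'f1',np.vstack([np.hstack([overlay(ct,[],240,150,100,140,4),overlay(cd,[],290,150,100,140,4)])]))
E
```

```text
17.65 [ 540.44465106 -102.267013    188.45459523] [-0.35375376 -0.02253875  0.81298024]
vial [191.4, 232.2, 19.1, 15.8]
vial [245.2, 163.9, 19.7, 26.1]
logger [282.9, 303.0, 44.5, 36.7]
logger [193.1, 247.1, 45.3, 43.7]
tape [275.3, 165.9, 21.8, 16.4]
tape None
```

View pics/f1.png

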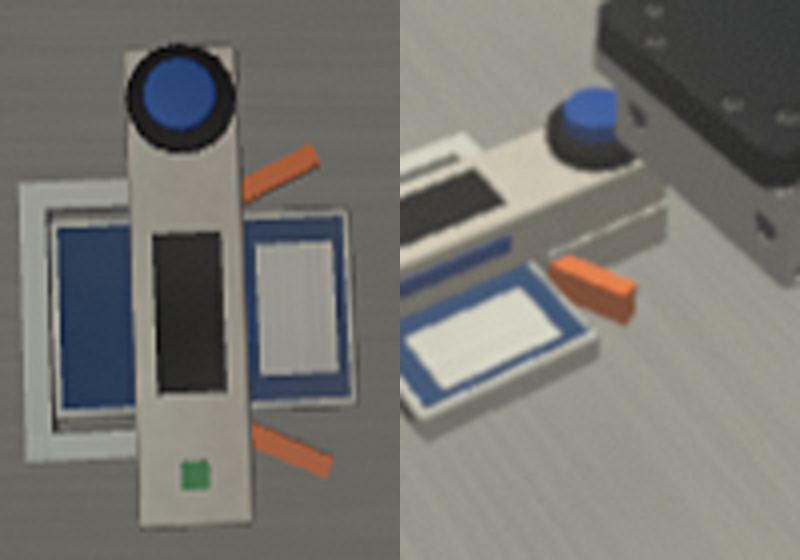

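```bash
python3 - <<'E'
from h import *
a=cv2.cvtColor(cv2.imread('pics/top0.png'),cv2.COLOR_BGR2HSV);b=cv2.cvtColor(manip.camera('top')['img'],cv2.COLOR_RGB2HSV)
for h in(a,b):
    m=np.zeros((400,640),bool);m[100:160,250:320]=1;m&=(h[...,0]>45)&(h[...,0]<85)&(h[...,1]>100)
    v,u=np.nonzero(m);print(len(u),u.mean(),v.mean())
manip.sign_off()
E
```

```text
441 282.64399092970524 129.3877551020408
442 282.61538461538464 129.40950226244343
the job is handed in; nothing more can be done
```

The cassette is home against the end stop and the scan button has been pressed and released. I handed the job in at about 17.7 s, with the arm clear of everything.

**Cassette:** I pushed one rear corner with the closed fingertips to turn it straight. Then I slid it between the flared guides and under the bridge with two spread fingertips, without gripping or lifting it. At the stop it was about 0.6° askew, so I turned the tool slightly while pressing. It stopped advancing, with 12 to 19 N on the fingertips, and looked square to the stop in the top picture. A thin dark line still shows there. I take it to be the stop's face seen above the lower cassette, so contact rests on the force reading rather than on the picture.

**Scan button:** I pressed it after the cassette was home. It stopped firmly after about 6 mm at up to 25 N, well above the spring's 4 N. Afterwards it stood up again in the pictures as it had before.

**Vial, logger and tape:** The vial and logger showed in their starting places to within a few pixels. In the last look the detector mistook the button for the tape. A colour check on the top pictures then put the tape within 0.05 pixel of where it started.

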